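Find and reset the grinder's loose tool rest with a gap gauge

ROBOT

A 7-joint arm with a two-finger parallel gripper is mounted at the origin on a cart in front of the work surface, level with it; the furniture and walls round the work are solid. World frame = base frame: x ahead of the robot, y to its left, z up, the work surface at z = 0. Lengths are in m, angles in rad, forces in N, time in s.
With the tool pointing down it reaches from about 0.425 to 0.925 m from the base axis. Payload 6.8 kg.
Tool frame: the origin (TCP) lies midway between the tips of the shut fingers; the grasp point (between the pads) lies 19 mm behind it; z points along the fingers, y is the line along which they close (so a half turn about z gives the same grasp; the last joint's range is limited). The gripper opens to 88 mm and grips with 3 to 60 N. Pads are 20 mm wide; open, the fingers measure 115 mm over their backs; the gripper's body (75 mm by 178 mm) begins 61 mm behind the grasp point.
Start: joints at [1.105, 0.477, 0.022, 1.555, -0.011, 1.109, -0.083], TCP at [0.236, -0.632, 0.223] pointing down, gripper open.
Joint ranges: [-2.96, 2.96], [-0.34, 2.1], [-1.41, 1.46], [0.24, 2.44], [-1.37, 4.51], [0.17, 1.92], [-2.96, 2.96]. Speed limits (rad/s): [2.39, 2.39, 3.14, 3.14, 3.14, 3.14, 3.14].

INTERFACE

Orientations are given as a unit quaternion [x, y, z, w].
In Python, from plant import status, optics, workorder gives the robot as it stands.
- The arm moves only by the tool carry_out, never from a script. Its argument "series" is a list of rows, each an object of numbers: "tx", "ty", "tz": the shift along the tool's x, y, z in m; "spin": the turn about the tool's z in degrees. A call has 1 to 20 rows; each row shifts and turns the commanded pose from where the row before left it, along the tool's axes as they then stand; what a row does not reach is not made up. A row lasts 1/10 s, in which the tool goes at most 50 mm and 8.59 degrees, less where a joint would pass 70% of its speed; a pose out of reach is approached as far as the arm can. A call with a gripper value outside its range is refused whole. "grip" is the closure, from 0 (fully open) to 1 (shut), set as the call begins (left out, the last holds). The fingers move at their own pace and stop on an object; "force" is the grip in N (left out, the last holds). Time passes only in rows, so rows that do not move let the fingers close. It gives the time, the measured TCP pose, the force, the opening and the grip force at its end, in the units of the state.
- status.observe(): the state, without advancing time (a new reading comes with each control period).
- optics.grab_frame(name): name is "side" or "top" or "wrist"; returns the picture (420x560x3 uint8, red, green, blue); there is no depth.
- optics.camera_info(name): a dict with "K" (3x3 intrinsics, pixels), "R" (3x3) and "t" (3): a world point X has camera coordinates R X + t; the wrist camera has in their place "hand_eye" (4x4, takes a point from camera to tool coordinates, whose origin is the TCP and whose axes are the flange's). Camera axes: x right, y down, z forward; pixel columns grow to the right and rows downward; lengths in m; the calibration is good to about 2 mm. A picture is of the moment at which its call begins: read the wrist's pose just before it. camera_info takes no time and is no camera call.
- workorder.close_job(): hands the job in; it is judged then, once.
The state is a dict: "clock": time; "joints": joint angles; "joint_vel": joint speeds; "joint_efforts": joint torques, N m; "ee_pos": TCP position; "tool_rot": TCP orientation; "force": force on the tool from outside, world axes, zero at the start; "torque": the same for the moment, N m; "finger_gap": finger opening in m; "grip_force": force on a finger pad.
Only numpy, scipy, OpenCV 4.12 (cv2) and the standard library are available. Lean on these libraries where they do the work, as an engineer would, in place of code of your own. Each camera call takes 0.05 s, during which the arm holds its last target. There are 200 camera calls.

TASK

One of the bench grinder's two tool rests has slipped back too far from its wheel: take the gap gauge from the pine block and find which by trying its blade in the gap between rest and wheel, where it jams on top of the good rest but slides down at the slipped one until its foot lies flat on the table. Leave the gauge standing there, gently push that rest towards the wheel until it nips the blade, then draw the gauge out and set it back on the pine block, foot flat on top and blade hanging over the edge. Do not shift the good rest or disturb the other things.

Things in the scene. Friction and masses are not known exactly. Their poses are not given: they have to be found in the camera images.
- grinder: Green bench grinder, fixed, 165 x 310 x 187 mm, its front (-x side) turned roughly to the robot, guards open there. Origin: centre of its underside; x to its back, y along the axle to its left, z up. Two fixed wheels, 125 mm diameter, 20 mm thick, centred at y = +115 mm (dark grey) and -115 mm (off-white), axle 115 mm up; top of the guards 187 mm up
- left_face (a point): Foremost point of the left (dark grey) wheel, in the middle of its thickness, at axle height, 115 mm above the bench; axes as the grinder's. The top of that wheel's rest is level with it
- right_face (a point): The same point of the right (off-white) wheel
- rest_a_edge (a point): Middle of the wheel-side top edge of one of two alike aluminium rests (at either wheel). Axes as the grinder's, x to the wheel. Table: from here to x = -50 mm, 60 mm wide, 5 mm thick; its front lip reaches 30 mm below its top, to push the rest by. Two arms below the table, y = +-19 mm, 3 mm thick, run on past the wheel
- rest_b_edge (a point): The same point of the other tool rest, of the same shape
- rest_a (a joint): Gap in m between rest_a and its wheel (slide; 0 touching, grows away from the wheel, up to 0.016). A good rest has 0.8 to 1.4 mm, the slipped one 7 to 10 mm. It takes about 6 N to slide, stays where it is left, and stops when the gauge's blade is nipped
- rest_b (a joint): The same for rest_b
- gauge: Gap gauge, about 0.11 kg: steel foot plate 26 mm wide, 4 mm thick, x = -22 to +20.5 mm; on it a red upright handle, 14 (x) by 18 mm (y), top 46 mm above the foot's underside; at the foot's +x end a blade, x = 17.5 to 20.5 mm (3 mm thick), 22 mm wide, reaching 26 mm below the underside. Origin: on the underside, below the handle's middle. In use its x points to the wheel
- pine_block: Loose block of pine, 45 x 140 x 38 mm (x, y, z), 0.16 kg. Origin: centre of its underside. The gauge starts with its foot on the block's top, 38 mm up, its blade hanging down past the block's long +x side
- chisel_red: Bystander: chisel with red handle, 230 mm, lying on the bench; origin at its underside's centre
- tape_measure: Bystander: yellow tape measure, 67 x 80 x 35 mm
- pliers_blue: Bystander: blue-handled pliers, 181 mm, lying flat
- wrench: Bystander: steel combination wrench, 178 mm, lying flat
- screw_jar: Bystander: glass jar with green lid, 89 mm diameter, 137 mm high

How it is judged:
By the outcome, as a careful person would: the job done as asked, in the order asked, and still so for the second after the job is handed in, with the robot touching nothing.
It also fails if it takes over 72 s, if anything falls off the work surface, if the arm or the gripper's body presses on something with over 40 N, if the wrist force passes 120 N, or if a joint passes its speed limit or range.

## Working session

There is one attempt and no reset: what is moved stays moved. The work goes in short steps, Python scripts to look and compute and a tool call to move; the robot and the scene stay as the last step left them, time stands still between calls to the robot, and variables do not carry over. Pictures are saved under pics/ and viewed, at most 10 in all, crops included, and the job is handed in when it is done.

Besides the shell and the picture viewer there is one more tool, called after ">>>" as a command line: name --argument value ..., lists and objects as JSON in quotes. carry_out: Moves the arm, as the interface text tells. Its arguments: {"type":"object","properties":{"series":{"type":"array"},"grip":{"type":"number"},"force":{"type":"number"}},"required":["series"]}

```bash
mkdir -p pics; ls
cat > h.py <<'E'
import numpy as np, cv2
from plant import status, optics, workorder
from scipy.spatial.transform import Rotation as Ro
def cam(n,s=None):
    c=optics.camera_info(n); K=np.array(c["K"])
    if n!="wrist":
        R=np.array(c["R"]);t=np.array(c["t"]); return K,R.T,-R.T@t   # cam->world, origin
    s=s or status.observe(); H=np.array(c["hand_eye"]); Rt=Ro.from_quat(s["tool_rot"]).as_matrix()
    return K,Rt@H[:3,:3],Rt@H[:3,3]+np.array(s["ee_pos"])
def ray(C,uv):
    K,R,o=C; return o,R@np.linalg.solve(K,[uv[0],uv[1],1])
def onz(C,uv,z):
    o,d=ray(C,uv); return o+d*(z-o[2])/d[2]
def proj(C,X):
    K,R,o=C; p=K@(R.T@(np.array(X)-o)); return p[:2]/p[2]
def shot(n,f):
    s=status.observe(); C=cam(n,s); im=optics.grab_frame(n)[:,:,::-1].copy(); cv2.imwrite(f"pics/{f}.png",im); return im,C
E
python3 - <<'E'
from h import *
for n in("top","side","wrist"):
    im,C=shot(n,n+"0"); print(n,C[0].round(0).tolist(),C[2].round(3),C[1][:,2].round(3))
a=cv2.imread("pics/top0.png")
s=status.observe();print(s["ee_pos"],s["tool_rot"],s["force"],Ro.from_quat(s["tool_rot"]).as_matrix().round(3))
print(optics.camera_info("wrist")["hand_eye"])
E
```

```text
pics
top [[398.0, 0.0, 276.0], [0.0, 398.0, 218.0], [0.0, 0.0, 1.0]] [ 0.215 -0.132  1.276] [ 0.241  0.067 -0.968]
side [[422.0, 0.0, 272.0], [0.0, 422.0, 215.0], [0.0, 0.0, 1.0]] [0.048 1.058 0.957] [ 0.309 -0.74  -0.598]
wrist [[302.0, 0.0, 284.0], [0.0, 302.0, 205.0], [0.0, 0.0, 1.0]] [ 0.312 -0.603  0.383] [-0.276 -0.102 -0.956]
[ 0.2361964  -0.63183737  0.22192954] [ 9.84040698e-01  1.77942208e-01 -1.88225948e-04 -6.63390858e-04] [-0.58900294 -0.90775439  1.41788635] [[ 0.937  0.35  -0.001]
 [ 0.35  -0.937  0.001]
 [-0.    -0.001 -1.   ]]
[[ 8.09071555e-04 -9.55664238e-01 -2.94457482e-01  8.07308586e-02]
 [ 9.99999660e-01  8.19677886e-04  8.73961084e-05 -2.31277153e-04]
 [ 1.57838951e-04 -2.94457453e-01  9.55664577e-01 -1.61307109e-01]
 [ 0.00000000e+00  0.00000000e+00  0.00000000e+00  1.00000000e+00]]
```

View pics/top0.png

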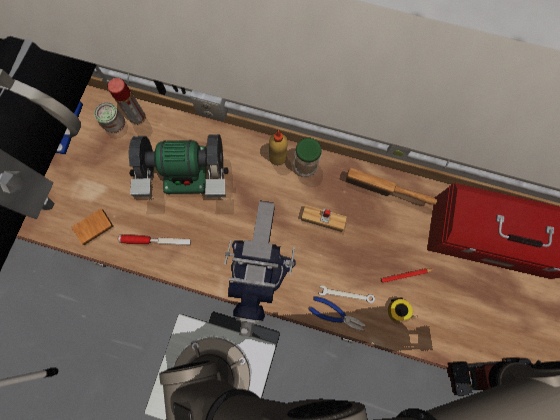

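View pics/side0.png

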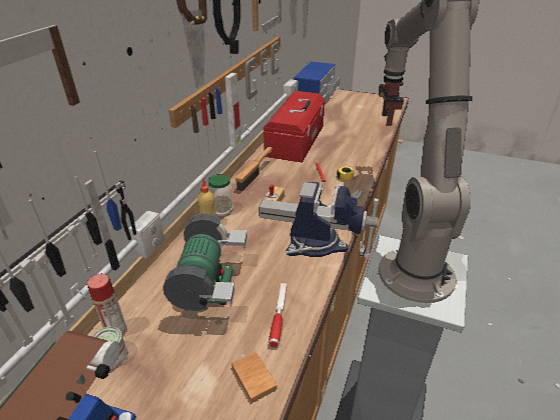

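The top view shows the grinder at about (178,165) with its rests at (141,187) and (214,187). The pine block with the gauge is at (325,218), and the vise at (258,260). The side view shows the same layout. Next I'll zoom in with a composite.

Run:
```python
from h import *
T,S=cv2.imread("pics/top0.png"),cv2.imread("pics/side0.png")
z=lambda im,x,y,w,h,k:cv2.resize(im[y:y+h,x:x+w],None,fx=k,fy=k,interpolation=cv2.INTER_CUBIC)
A=z(T,295,195,60,45,6.6666);B=z(T,120,130,120,90,3.3333);D=z(S,150,205,120,90,3.3333);E=z(S,250,175,60,45,6.6666)
r=lambda i:cv2.resize(i,(400,300))
cv2.imwrite("pics/c1.png",np.vstack([np.hstack([r(A),r(B)]),np.hstack([r(E),r(D)])]))
C=cam("top")
for n,uv,zz in[("handle",(326,212),.084),("block",(325,218),.038),("grinder",(178,165),.15),("restL",(141,187),.115),("restR",(214,187),.115),("vise top",(255,255),.15),("jar",(308,150),.137),("chis",(150,240),.01)]: print(n,onz(C,uv,zz).round(3))
print(proj(C,[0,0,0]))
```

```text
handle [ 0.574 -0.195  0.084]
block [ 0.568 -0.2    0.038]
grinder [0.569 0.275 0.15 ]
restL [0.479 0.371 0.115]
restR [0.544 0.157 0.115]
vise top [ 0.373 -0.03   0.15 ]
jar [ 0.735 -0.089  0.137]
chis [0.343 0.323 0.01 ]
[210.79816239 378.4426735 ]
```

View pics/c1.png

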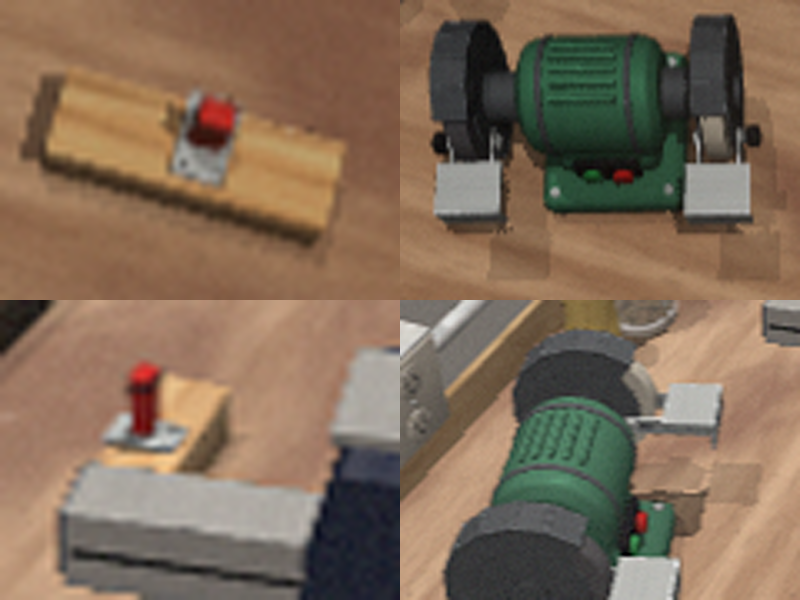

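```bash
cat >> h.py <<'E'
def delta(p,yaw_deg):
    """spin needed so that tool x has this yaw; then tool-frame shift (after the spin) to p"""
    s=status.observe(); R=Ro.from_quat(s["tool_rot"]).as_matrix()
    y0=np.degrees(np.arctan2(R[1,0],R[0,0])); a=(y0-yaw_deg+180)%360-180   # tool z is down: +spin lowers yaw
    R2=R@Ro.from_rotvec([0,0,np.radians(a)]).as_matrix(); 
    print("clock",round(s["clock"],2),"pos",np.round(s["ee_pos"],4),"yaw",round(y0,2),"spin",round(a,2),"shift mm",(1e3*R2.T@(np.array(p)-s["ee_pos"])).round(1),"q",np.round(s["joints"],2),"F",np.round(s["force"],1),"gap",round(s["finger_gap"],4))
E
python3 - <<'E'
from h import *
C=cam("top")
a,b=onz(C,(305.5,205.5),.038),onz(C,(346.75,216.75),.038);d=a-b
print(a,b,np.linalg.norm(d),"block yaw",np.degrees(np.arctan2(-d[0],d[1])))
delta([.56,-.195,.24],180+10)
E
```

```text
[ 0.59027533 -0.12851163  0.038     ] [ 0.59189831 -0.26591465  0.038     ] 0.13741260817338138 block yaw 0.6767371804056869
clock 0.15 pos [ 0.2362 -0.6318  0.2219] yaw 20.5 spin -169.5 shift mm [-394.7  374.   -17.7] q [ 1.1   0.48  0.02  1.56 -0.01  1.11 -0.08] F [-0.6 -0.9  1.4] gap 0.0878
```

>>> carry_out --series '[{"tz": -0.04}, {"tz": -0.04}, {"tx": 0.0285, "ty": -0.0185}, {"tx": 0.0285, "ty": -0.0185}, {"tx": 0.0285, "ty": -0.0185}, {"tx": 0.0285, "ty": -0.0185}, {"tx": 0.0285, "ty": -0.0185}, {"tx": 0.0285, "ty": -0.0185}, {"tx": 0.0285, "ty": -0.0185}, {"tx": 0.0285, "ty": -0.0185}, {"tx": 0.0285, "ty": -0.0185}, {"tx": 0.0285, "ty": -0.0185}, {"tx": 0.0285, "ty": -0.0185}, {"tx": 0.0285, "ty": -0.0185}, {"tx": 0.0285, "ty": -0.0185}, {"tx": 0.0285, "ty": -0.0185}, {"tx": 0.0285, "ty": -0.0185}, {"tx": 0.0285, "ty": -0.0185}]'

```text
invalid input at $.series[0]: expected keys tx, ty, tz, spin
```

>>> carry_out --series '[{"spin": -8.5}, {"spin": -8.5}, {"spin": -8.5}, {"spin": -8.5}, {"spin": -8.5}, {"spin": -8.5}, {"spin": -8.5}, {"spin": -8.5}, {"spin": -8.5}, {"spin": -8.5}, {"spin": -8.5}, {"spin": -8.5}, {"spin": -8.5}, {"spin": -8.5}, {"spin": -8.5}, {"spin": -8.5}, {"spin": -8.5}, {"spin": -8.5}, {"spin": -7.5}, {"tz": 0.0}]'

```text
invalid input at $.series[0]: expected keys tx, ty, tz, spin
```

Run:
```python
from h import *
im,C=shot("wrist","w1"); print(C[2].round(3))
delta([.572,-.195,.15],181)
for X in ([.572,-.195,.084],[.572,-.195,.038]): print(proj(C,X))
```

```text
[ 0.312 -0.604  0.383]
clock 0.2 pos [ 0.2363 -0.6319  0.2221] yaw 20.5 spin -160.5 shift mm [-343.3  430.9   72.4] q [ 1.1   0.48  0.02  1.56 -0.01  1.11 -0.08] F [0.8 0.3 0.2] gap 0.0875
[-226.54136738 -598.97065311]
[-122.76491819 -454.58262616]
```

View pics/w1.png

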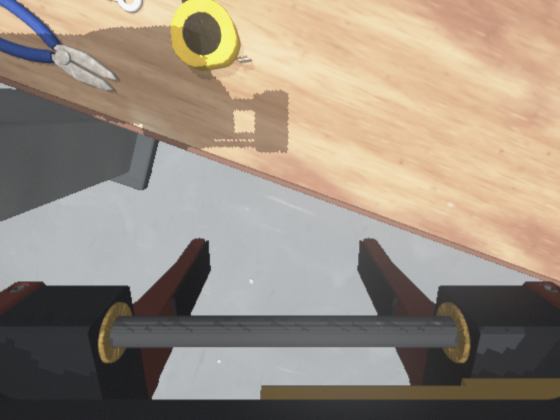

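That picture is still from the start pose: floor, pliers and tape at the top, fingers below. Both moves were refused because every row needs all four keys.

>>> carry_out --series '[{"tx": 0, "ty": 0, "tz": -0.04, "spin": 0}, {"tx": 0, "ty": 0, "tz": -0.04, "spin": 0}, {"tx": 0.0285, "ty": -0.0185, "tz": 0, "spin": 0}, {"tx": 0.0285, "ty": -0.0185, "tz": 0, "spin": 0}, {"tx": 0.0285, "ty": -0.0185, "tz": 0, "spin": 0}, {"tx": 0.0285, "ty": -0.0185, "tz": 0, "spin": 0}, {"tx": 0.0285, "ty": -0.0185, "tz": 0, "spin": 0}, {"tx": 0.0285, "ty": -0.0185, "tz": 0, "spin": 0}, {"tx": 0.0285, "ty": -0.0185, "tz": 0, "spin": 0}, {"tx": 0.0285, "ty": -0.0185, "tz": 0, "spin": 0}, {"tx": 0.0285, "ty": -0.0185, "tz": 0, "spin": 0}, {"tx": 0.0285, "ty": -0.0185, "tz": 0, "spin": 0}, {"tx": 0.0285, "ty": -0.0185, "tz": 0, "spin": 0}, {"tx": 0.0285, "ty": -0.0185, "tz": 0, "spin": 0}, {"tx": 0.0285, "ty": -0.0185, "tz": 0, "spin": 0}, {"tx": 0.0285, "ty": -0.0185, "tz": 0, "spin": 0}, {"tx": 0.0285, "ty": -0.0185, "tz": 0, "spin": 0}, {"tx": 0.0285, "ty": -0.0185, "tz": 0, "spin": 0}]'

```text
clock: 2.0
ee_pos: [0.5604, -0.1942, 0.3026]
tool_rot: [0.984, 0.178, -0.0, 0.0]
force: [0.4, -0.1, -0.4]
finger_gap: 0.0878
grip_force: 0.0
```

>>> carry_out --series '[{"tx": 0, "ty": 0, "tz": 0, "spin": -8.5}, {"tx": 0, "ty": 0, "tz": 0, "spin": -8.5}, {"tx": 0, "ty": 0, "tz": 0, "spin": -8.5}, {"tx": 0, "ty": 0, "tz": 0, "spin": -8.5}, {"tx": 0, "ty": 0, "tz": 0, "spin": -8.5}, {"tx": 0, "ty": 0, "tz": 0, "spin": -8.5}, {"tx": 0, "ty": 0, "tz": 0, "spin": -8.5}, {"tx": 0, "ty": 0, "tz": 0, "spin": -8.5}, {"tx": 0, "ty": 0, "tz": 0, "spin": -8.5}, {"tx": 0, "ty": 0, "tz": 0, "spin": -8.5}, {"tx": 0, "ty": 0, "tz": 0, "spin": -8.5}, {"tx": 0, "ty": 0, "tz": 0, "spin": -8.5}, {"tx": 0, "ty": 0, "tz": 0, "spin": -8.5}, {"tx": 0, "ty": 0, "tz": 0, "spin": -8.5}, {"tx": 0, "ty": 0, "tz": 0, "spin": -8.5}, {"tx": 0, "ty": 0, "tz": 0, "spin": -8.5}, {"tx": 0, "ty": 0, "tz": 0, "spin": -8.5}, {"tx": 0, "ty": 0, "tz": 0, "spin": -8.5}, {"tx": 0, "ty": 0, "tz": 0, "spin": -7.5}, {"tx": 0, "ty": 0, "tz": 0, "spin": 0}]'

```text
clock: 4.0
ee_pos: [0.5597, -0.1955, 0.3024]
tool_rot: [-0.009, 1.0, 0.0, -0.0]
force: [-0.1, 0.2, 0.4]
finger_gap: 0.0877
grip_force: 0.0
```

Run:
```python
from h import *
im,C=shot("wrist","w2"); print(C[2].round(3))
delta([.572,-.195,.15],181)
for X in ([.572,-.195,.084],[.572,-.195,.038]): print(proj(C,X))
```

```text
[ 0.478 -0.197  0.464]
clock 4.05 pos [ 0.5597 -0.1955  0.3024] yaw -179.17 spin -0.17 shift mm [-12.4   0.2 152.4] q [ 0.77  0.36 -0.7   1.62  0.24  1.25  1.61] F [ 0.5 -0.  -0.3] gap 0.0878
[283.65843546 187.87677348]
[283.64470301 180.18397483]
```

View pics/w2.png

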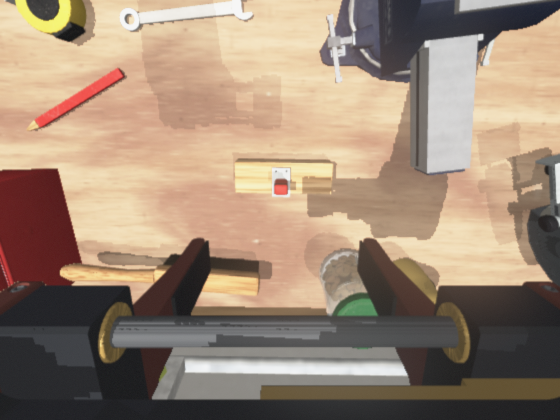

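The block spans columns 235–332, with the handle at (281,187). The foot reaches row 197, past the far edge of the block, so the blade is on the +x side.

Run:
```python
from h import *
from scipy.ndimage import label
im=cv2.imread("pics/w2.png");C=cam("wrist")
h=cv2.cvtColor(im,cv2.COLOR_BGR2HSV);x0,y0=225,150
c=h[y0:205,x0:345]
red=((c[...,0]<6)|(c[...,0]>174))&(c[...,1]>150)&(c[...,2]>70)
l,n=label(red);k=np.argmax(np.bincount(l.ravel())[1:])+1
ys,xs=np.where(l==k);print("red box",xs.min()+x0,xs.max()+x0,ys.min()+y0,ys.max()+y0)
gray=(c[...,1]<60)&(c[...,2]>110);ys2,xs2=np.where(gray)
print("foot box",xs2.min()+x0,xs2.max()+x0,ys2.min()+y0,ys2.max()+y0)
wood=(c[...,0]>10)&(c[...,0]<28)&(c[...,1]>135)&(c[...,2]>90)|red|gray
cn=max(cv2.findContours(wood.astype(np.uint8),0,1)[0],key=cv2.contourArea);r=cv2.minAreaRect(cn);print(r, cv2.boxPoints(r)+[x0,y0])
for row in range(y0,205,4): print(row,"".join("R" if red[row-y0,i] else "g" if gray[row-y0,i] else "w" if wood[row-y0,i] else "." for i in range(0,120)))
print("vise bar corner at z .1/.15:",[onz(C,(415,170),z).round(3) for z in(.1,.15,.2)])
print("top cam", [onz(cam("top"),(261,203),z).round(3) for z in(.1,.15,.2)])
```

```text
red box 275 286 185 193
foot box 236 344 151 197
((38.0, 32.0), (30.0, 54.0), 90.0) [[236. 167.]
 [290. 167.]
 [290. 197.]
 [236. 197.]]
150 ........................................................................................................................
154 ......................................................................................................gggggggggggggggggg
158 ........................................................................................................................
162 ........................................................................................................................
166 .................gg.g...................................................................................................
170 ...............................................ggggggggggggggggggg................gggggggggggggggg......................
174 ...............................................ggggggggggggggggggg......................................................
178 ...............................................ggggggggggggggggggg..................
[... 320 characters left out ...]
..................gg.RRRRR.RRRRRR.ggg......................................................
194 ...............................................gggg...........gggg......................................................
198 ........................................................................................................................
202 ........................................................................................................................
vise bar corner at z .1/.15: [array([ 0.543, -0.036,  0.1  ]), array([ 0.534, -0.058,  0.15 ]), array([ 0.525, -0.08 ,  0.2  ])]
top cam [array([0.54 , 0.005, 0.1  ]), array([ 0.526, -0.001,  0.15 ]), array([ 0.512, -0.007,  0.2  ])]
```

Run:
```python
from h import *
C=cam("wrist")
for u,v in((272,168),(290.5,168),(272,197.5),(290.5,197.5)): print(onz(C,(u,v),.042).round(4))
a,b=onz(C,(281,168),.042),onz(C,(281.2,197.5),.042);g=(a*20.5+b*22)/42.5;print(g)
delta([g[0],g[1],.16],180)
```

```text
[ 0.554  -0.2117  0.042 ]
[ 0.5536 -0.1857  0.042 ]
[ 0.597  -0.2115  0.042 ]
[ 0.5966 -0.1847  0.042 ]
[ 0.57605998 -0.19859514  0.042     ]
clock 4.05 pos [ 0.5597 -0.1955  0.3024] yaw -179.17 spin 0.83 shift mm [-16.4  -3.2 142.4] q [ 0.77  0.36 -0.7   1.62  0.24  1.25  1.61] F [ 0.5 -0.  -0.3] gap 0.0878
```

>>> carry_out --series '[{"tx": -0.008, "ty": -0.0015, "tz": 0.035, "spin": 0}, {"tx": -0.008, "ty": -0.0015, "tz": 0.035, "spin": 0}, {"tx": 0, "ty": 0, "tz": 0.035, "spin": 0}, {"tx": 0, "ty": 0, "tz": 0.035, "spin": 0}, {"tx": 0, "ty": 0, "tz": 0, "spin": 0}]'

```text
clock: 4.55
ee_pos: [0.5725, -0.1977, 0.158]
tool_rot: [-0.007, 1.0, 0.001, -0.004]
force: [0.2, 0.8, 0.2]
finger_gap: 0.0877
grip_force: 0.0
```

Run:
```python
from h import *
im,C=shot("wrist","w3");h=cv2.cvtColor(im,cv2.COLOR_BGR2HSV)
p=proj(C,[.576,-.1986,.042]);print(p)
x0,y0=int(p[0])-50,int(p[1])-60;c=im[y0:y0+110,x0:x0+100];hc=h[y0:y0+110,x0:x0+100]
red=((hc[...,0]<8)|(hc[...,0]>172))&(hc[...,1]>150)&(hc[...,2]>50);gray=(hc[...,1]<60)&(hc[...,2]>90)
for n,m in(("red",red),("foot",gray)):
    cs=cv2.findContours(m.astype(np.uint8),0,1)[0];k=max(cs,key=cv2.contourArea);r=cv2.minAreaRect(k);print(n,r,cv2.boundingRect(k)); print((cv2.boxPoints(r)+[x0,y0]).round(1).tolist())
    for q in cv2.boxPoints(r)+[x0,y0]: print(onz(C,q,.084 if n=="red" else .042).round(4))
wd=cv2.resize(im[max(0,y0-20):y0+130,max(0,x0-50):x0+150],None,fx=4,fy=4,interpolation=2);cv2.imwrite("pics/w3c.png",wd);print(x0,y0)
```

```text
[282.18234976 205.42309827]
red ((49.5, 72.5), (13.0, 17.0), 90.0) (41, 66, 18, 14)
[[273.0, 211.0], [290.0, 211.0], [290.0, 224.0], [273.0, 224.0]]
[ 0.5682 -0.2061  0.084 ]
[ 0.568  -0.1922  0.084 ]
[ 0.5794 -0.192   0.084 ]
[ 0.5796 -0.2061  0.084 ]
foot ((49.5, 58.0), (42.0, 27.0), 90.0) (36, 37, 28, 43)
[[268.0, 182.0], [295.0, 182.0], [295.0, 224.0], [268.0, 224.0]]
[ 0.5533 -0.2122  0.042 ]
[ 0.5529 -0.1869  0.042 ]
[ 0.5948 -0.1858  0.042 ]
[ 0.5952 -0.2122  0.042 ]
232 145
```

View pics/w3c.png

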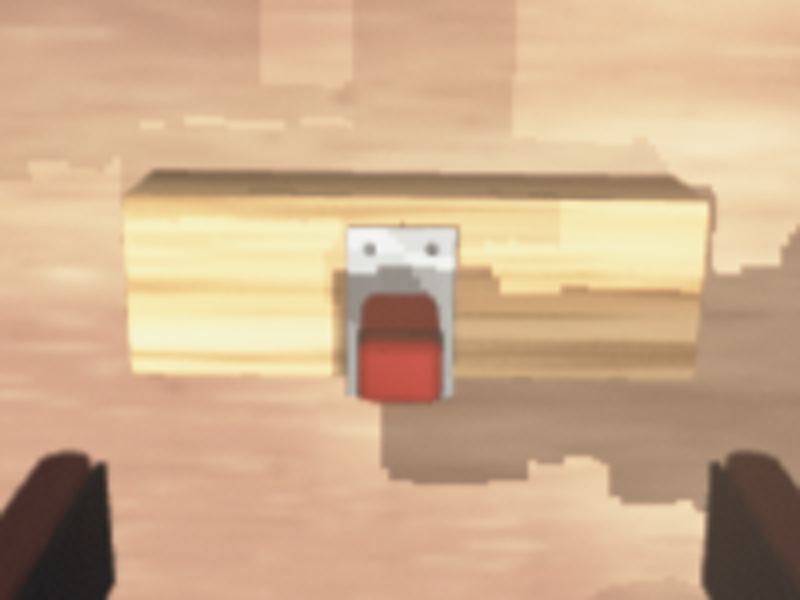

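The zoomed wrist view (origin (182,125), scale 4) shows the foot at rows 181–224 and columns 269–296, and the handle top at rows 210–225. The block's top edges are at rows 174 and 219, square with the tool.

Run:
```python
from h import *
s=status.observe()
C=cam("wrist")
for n,u,v in(("nearL",122,197),("nearR",710,201),("farL",132,376),("farR",695,379)): print(n,onz(C,(182+u/4,125+v/4),.038).round(4))
print("handle",onz(C,(282,210),.084),onz(C,(282,225.5),.084))
delta([.5745,-.199,.049],180)
```

```text
nearL [ 0.5504 -0.2657  0.038 ]
nearR [ 0.5492 -0.1254  0.038 ]
farL [ 0.5957 -0.2656  0.038 ]
farR [ 0.5943 -0.1251  0.038 ]
handle [ 0.5704095 -0.1989448  0.084    ] [ 0.58411542 -0.19874742  0.084     ]
clock 4.6 pos [ 0.5744 -0.1978  0.161 ] yaw -179.13 spin 0.87 shift mm [ -0.6  -1.4 112. ] q [ 0.71  0.51 -0.65  1.74  0.36  1.01  1.52] F [-0.2  0.1  0.3] gap 0.0879
```

>>> carry_out --series '[{"tx": -0.0005, "ty": -0.0015, "tz": 0.03, "spin": 0.3}, {"tx": 0, "ty": 0, "tz": 0.03, "spin": 0}, {"tx": 0, "ty": 0, "tz": 0.025, "spin": 0}, {"tx": 0, "ty": 0, "tz": 0.015, "spin": 0}, {"tx": 0, "ty": 0, "tz": 0.0115, "spin": 0}, {"tx": 0, "ty": 0, "tz": 0, "spin": 0}]'

```text
clock: 5.2
ee_pos: [0.5766, -0.1996, 0.0511]
tool_rot: [-0.006, 1.0, -0.0, -0.0]
force: [-0.6, -0.0, -0.4]
finger_gap: 0.0876
grip_force: 0.0
```

>>> carry_out --series '[{"tx": 0, "ty": 0, "tz": 0, "spin": 0}, {"tx": 0, "ty": 0, "tz": 0, "spin": 0}, {"tx": 0, "ty": 0, "tz": 0, "spin": 0}, {"tx": 0, "ty": 0, "tz": 0, "spin": 0}, {"tx": 0, "ty": 0, "tz": 0, "spin": 0}, {"tx": 0, "ty": 0, "tz": 0, "spin": 0}, {"tx": 0, "ty": 0, "tz": 0, "spin": 0}, {"tx": 0, "ty": 0, "tz": 0, "spin": 0}]' --grip 1 --force 20

```text
clock: 6.0
ee_pos: [0.5764, -0.1996, 0.0512]
tool_rot: [-0.006, 1.0, -0.0, -0.0]
force: [-0.0, -0.6, 0.2]
finger_gap: 0.0272
grip_force: 0.0
```

>>> carry_out --series '[{"tx": 0, "ty": 0, "tz": 0, "spin": 0}, {"tx": 0, "ty": 0, "tz": 0, "spin": 0}, {"tx": 0, "ty": 0, "tz": 0, "spin": 0}, {"tx": 0, "ty": 0, "tz": 0, "spin": 0}, {"tx": 0, "ty": 0, "tz": 0, "spin": 0}]'

```text
clock: 6.5
ee_pos: [0.5764, -0.1995, 0.0511]
tool_rot: [-0.006, 1.0, 0.0, -0.0]
force: [0.2, -0.8, -0.3]
finger_gap: 0.0181
grip_force: 20.0
```

Run:
```python
from h import *
C=cam("top");S=cam("side");T=lambda u,v:(120+u*.3,130+v*.3);D=lambda u,v:(150+(u)*.3,205+(v-300)*.3) 
# crop: 400px = 120px -> .3 px ; B panel origin (400,0), D panel origin (400,300)
t=lambda u,v:(120+(u-400)*.3,130+v*.3); d=lambda u,v:(150+(u-400)*.3,205+(v-300)*.3)
for n,uv in(("L farL",(438,166)),("L farR",(500,164)),("L nearL",(436,214)),("L nearR",(500,218)),("R farL",(687,164)),("R farR",(745,163)),("R nearL",(686,213)),("R nearR",(750,214))): print(n,t(*uv),onz(C,t(*uv),.115).round(4))
print("R rest side: ",[onz(S,d(*uv),.115).round(4) for uv in((672,384),(722,383),(668,427),(718,430))])
delta([.5,.2,.35],180)
```

```text
L farL (131.4, 179.8) [0.4929 0.4083 0.115 ]
L farR (150.0, 179.2) [0.5111 0.3541 0.115 ]
L nearL (130.8, 194.2) [0.4489 0.3928 0.115 ]
L nearR (150.0, 195.39999999999998) [0.4621 0.3352 0.115 ]
R farL (206.1, 179.2) [0.5607 0.1883 0.115 ]
R farR (223.5, 178.9) [0.577  0.1371 0.115 ]
R nearL (205.8, 193.9) [0.5153 0.1736 0.115 ]
R nearR (225.0, 194.2) [0.5312 0.117  0.115 ]
R rest side:  [array([0.5709, 0.1403, 0.115 ]), array([0.527 , 0.1216, 0.115 ]), array([0.5461, 0.1982, 0.115 ]), array([0.5015, 0.1853, 0.115 ])]
clock 6.5 pos [ 0.5764 -0.1995  0.0511] yaw -179.3 spin 0.7 shift mm [  76.4  399.5 -298.9] q [ 0.66  0.65 -0.58  1.81  0.47  0.82  1.43] F [ 0.2 -0.8 -0.3] gap 0.0181
```

>>> carry_out --series '[{"tx": 0, "ty": 0, "tz": -0.015, "spin": 0}, {"tx": 0, "ty": 0, "tz": -0.035, "spin": 0}, {"tx": 0, "ty": 0, "tz": -0.045, "spin": 0}, {"tx": 0, "ty": 0, "tz": -0.045, "spin": 0}, {"tx": 0, "ty": 0, "tz": -0.045, "spin": 0}, {"tx": 0, "ty": 0, "tz": -0.045, "spin": 0}, {"tx": 0, "ty": 0.02, "tz": -0.04, "spin": 0}, {"tx": 0, "ty": 0.035, "tz": 0, "spin": 0}, {"tx": 0, "ty": 0.035, "tz": 0, "spin": 0}, {"tx": 0, "ty": 0.035, "tz": 0, "spin": 0}, {"tx": 0, "ty": 0.035, "tz": 0, "spin": 0}, {"tx": 0, "ty": 0.035, "tz": 0, "spin": 0}, {"tx": 0, "ty": 0.035, "tz": 0, "spin": 0}, {"tx": 0, "ty": 0.035, "tz": 0, "spin": 0}, {"tx": 0, "ty": 0.035, "tz": 0, "spin": 0}, {"tx": 0, "ty": 0.035, "tz": 0, "spin": 0}, {"tx": 0, "ty": 0.035, "tz": 0, "spin": 0}, {"tx": 0, "ty": 0.035, "tz": 0, "spin": 0}, {"tx": 0, "ty": 0.035, "tz": 0, "spin": 0}, {"tx": 0, "ty": 0.035, "tz": 0, "spin": 0}]'

```text
clock: 8.5
ee_pos: [0.5701, 0.2767, 0.3222]
tool_rot: [-0.006, 1.0, -0.0, 0.0]
force: [0.0, -0.0, -0.8]
finger_gap: 0.0176
grip_force: 20.0
```

>>> carry_out --series '[{"tx": -0.005, "ty": 0.015, "tz": 0, "spin": -5}, {"tx": 0, "ty": 0, "tz": 0.01, "spin": -7}, {"tx": 0, "ty": 0, "tz": 0.01, "spin": -5}, {"tx": 0, "ty": 0, "tz": 0, "spin": 0}, {"tx": 0, "ty": 0, "tz": 0, "spin": 0}]'

```text
clock: 9.0
ee_pos: [0.5753, 0.2903, 0.3019]
tool_rot: [-0.153, 0.988, 0.0, 0.0]
force: [0.6, -0.2, -1.4]
finger_gap: 0.0181
grip_force: 20.0
```

Run:
```python
from h import *
im,C=shot("wrist","w4"); delta([.582,.289,.3],197.5)
for X in([.566,.166,.115],[.502,.381,.115]): print(proj(C,X))
```

```text
clock 9.05 pos [0.5755 0.2904 0.3021] yaw -162.44 spin 0.06 shift mm [-5.8 -3.3  2.1] q [ 0.04  0.5  -0.88  1.49  0.39  1.33  1.  ] F [ 0.1 -0.1 -1.1] gap 0.0173
[181.42736587 143.98489947]
[378.82671805 147.56017428]
```

View pics/w4.png

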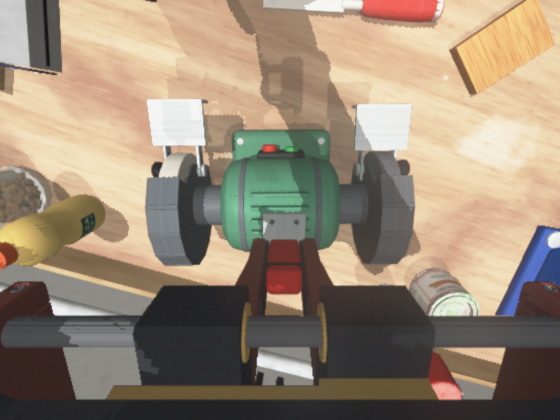

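The right rest spans columns 149–206 and rows 100–145, and the left rest columns 354–411 and rows 103–150. The gauge is held at (285,220). Zooming on both gaps.

Run:
```python
from h import *
im=cv2.imread("pics/w4.png")
f=lambda x,y:cv2.resize(im[y:y+80,x:x+70],(400,457),interpolation=2)
cv2.imwrite("pics/c2.png",np.hstack([f(142,95),f(348,95)]))
```

```text
(no output)
```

View pics/c2.png

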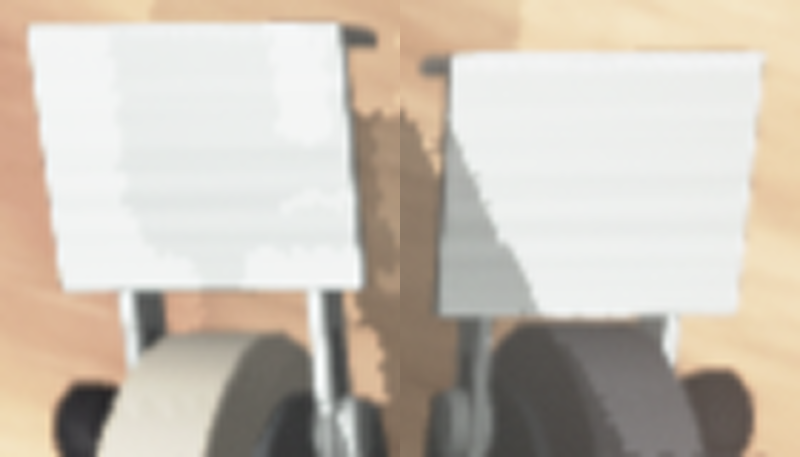

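The zoom (5.7x) shows the right rest's edge at row 145.8, columns 153–205, with a clear gap down to the off-white wheel at about row 153. The left rest's edge at row 150 nearly touches its wheel, so the right rest is the one to try.

Run:
```python
from h import *
C=cam("wrist");k=70/400
R=lambda u,v:onz(C,(142+u*k,95+v*k),.115); L=lambda u,v:onz(C,(348+u*k,95+v*k),.115)
r=[R(63,290),R(362,290),R(28,23),R(342,23)];l=[L(40,315),L(338,314),L(52,54),L(365,54)]
for n,q in(("R",r),("L",l)):
    print(n,[x.round(4)[:2].tolist() for x in q],"w",np.linalg.norm(q[0]-q[1]),"len",np.linalg.norm((q[0]+q[1]-q[2]-q[3])/2))
    for a,b in((0,1),(2,3)):
        d=q[b]-q[a];print(" yaw",np.degrees(np.arctan2(-d[0],d[1])))
e=(r[0]+r[1])/2;print("R edge",e,"wheel",R(200,334), "L edge",(l[0]+l[1])/2)
d=(l[2]+l[3]-r[2]-r[3])/2;print("front-edge line yaw",np.degrees(np.arctan2(-d[0],d[1])),np.linalg.norm(d))
```

```text
R [[0.5781, 0.1358], [0.5601, 0.1924], [0.5303, 0.1203], [0.5122, 0.1773]] w 0.05948450121765119 len 0.05017805545874194
 yaw 17.608223894417304
 yaw 17.610119673065935
L [[0.5132, 0.3564], [0.495, 0.4131], [0.4663, 0.3404], [0.4482, 0.3975]] w 0.05953082431159211 len 0.04942294964589572
 yaw 17.79865247033508
 yaw 17.609907980019795
R edge [0.56905427 0.16410094 0.115     ] wheel [0.57837817 0.16350062 0.115     ] L edge [0.50408264 0.38478909 0.115     ]
front-edge line yaw 16.209297038134594 0.2292344236451128
```

Run:
```python
from h import *
im=cv2.imread("pics/w4.png");h=cv2.cvtColor(im,cv2.COLOR_BGR2HSV)
m=((h[...,1]<45)&(h[...,2]>110)).astype(np.uint8)
for r in range(206,244,1): 
    xs=np.where(m[r,255:312])[0]+255; print(r,(xs.min(),xs.max(),len(xs)) if len(xs) else "-",end="; ")
c=optics.camera_info("wrist");K=np.array(c["K"]);Hi=np.linalg.inv(np.array(c["hand_eye"]))
for n,x in(("foot -x end top",[.022,0,.0075]),("foot corner",[.022,.013,.0075]),("foot corner",[.022,-.013,.0075]),("handle top",[.007,0,-.0345]),("bottom foot end",[.022,0,.0115])):
    p=K@(Hi@np.array(x+[1]))[:3];print(n,p[:2]/p[2])
```

```text
206 -; 207 -; 208 -; 209 -; 210 -; 211 -; 212 (np.int64(274), np.int64(296), 7); 213 (np.int64(263), np.int64(287), 14); 214 (np.int64(263), np.int64(305), 43); 215 (np.int64(263), np.int64(305), 43); 216 (np.int64(263), np.int64(305), 43); 217 (np.int64(263), np.int64(305), 43); 218 (np.int64(263), np.int64(305), 43); 219 (np.int64(263), np.int64(305), 41); 220 (np.int64(262), np.int64(305), 36); 221 (np.int64(262), np.int64(305), 33); 222 (np.int64(262), np.int64(305), 35); 223 (np.int64(262), np.int64(305), 35); 224 (np.int64(263), np.int64(305), 39); 225 (np.int64(263), np.int64(305), 43); 226 (np.int64(263), np.int64(305), 43); 227 (np.int64(262), np.int64(305), 44); 228 (np.int64(262), np.int64(305), 44); 229 (np.int64(263), np.int64(304), 42); 230 (np.int64(263), np.int64(304), 42); 231 (np.int64(262), np.int64(304), 43); 232 (np.int64(262), np.int64(304), 43); 233 (np.int64(263), np.int64(305), 43); 234 (np.int64(263), np.int64(304), 42); 235 (np.int64(263), np.int64(304), 42); 236 (np.int64(263), np.int64(304), 42); 237 (np.int64(263), np.int64(304), 42); 238 (np.int64(265), np.int64(303), 39); 239 (np.int64(266), np.int64(302), 15); 240 (np.int64(269), np.int64(298), 4); 241 (np.int64(269), np.int64(298), 2); 242 (np.int64(269), np.int64(269), 1); 243 -; foot -x end top [283.18746028 216.98217649]
foot corner [305.17022171 216.99784233]
foot corner [261.20346966 216.96650976]
handle top [283.05440995 276.43108009]
bottom foot end [283.19659025 214.77868503]
```

>>> carry_out --series '[{"tx": 0.012, "ty": -0.024, "tz": 0, "spin": 0}, {"tx": 0.012, "ty": -0.024, "tz": 0, "spin": 0}, {"tx": 0.012, "ty": -0.024, "tz": 0, "spin": 0}, {"tx": 0.012, "ty": -0.024, "tz": 0, "spin": 0}, {"tx": 0.0115, "ty": -0.0225, "tz": 0, "spin": 0}, {"tx": 0, "ty": 0, "tz": 0.03, "spin": 0}, {"tx": 0, "ty": 0, "tz": 0.03, "spin": 0}, {"tx": 0, "ty": 0, "tz": 0.03, "spin": 0}, {"tx": 0, "ty": 0, "tz": 0.025, "spin": 0}, {"tx": 0, "ty": 0, "tz": 0.012, "spin": 0}, {"tx": 0, "ty": 0, "tz": 0, "spin": 0}, {"tx": 0, "ty": 0, "tz": 0, "spin": 0}]'

```text
clock: 10.25
ee_pos: [0.5555, 0.16, 0.1755]
tool_rot: [-0.154, 0.988, 0.0, 0.001]
force: [0.4, 0.0, -0.8]
finger_gap: 0.0182
grip_force: 20.0
```

Run:
```python
from h import *
im,C=shot("wrist","w5"); delta([.5548,.1596,.160],197.6)
for n,X in(("edge",[.5691,.1641,.115]),("wheel",[.5784-.0005,.1640,.115])): print(n,proj(C,X))
c=optics.camera_info("wrist");K=np.array(c["K"]);Hi=np.linalg.inv(np.array(c["hand_eye"]))
p=K@(Hi@np.array([-.019,0,.039,1]))[:3];print("blade tip",p[:2]/p[2])
cv2.imwrite("pics/w5c.png",cv2.resize(im[90:290,184:384],(600,600),interpolation=2))
```

```text
clock 10.3 pos [0.5558 0.1601 0.1758] yaw -162.33 spin 0.07 shift mm [ 1.1 -0.2 15.8] q [ 0.25  0.5  -0.85  1.8   0.43  1.04  1.12] F [ 0.4 -0.4 -1.2] gap 0.0178
edge [282.94699617 237.66691168]
wheel [279.49679808 247.27803917]
blade tip [283.22646651 255.59598107]
```

View pics/w5c.png

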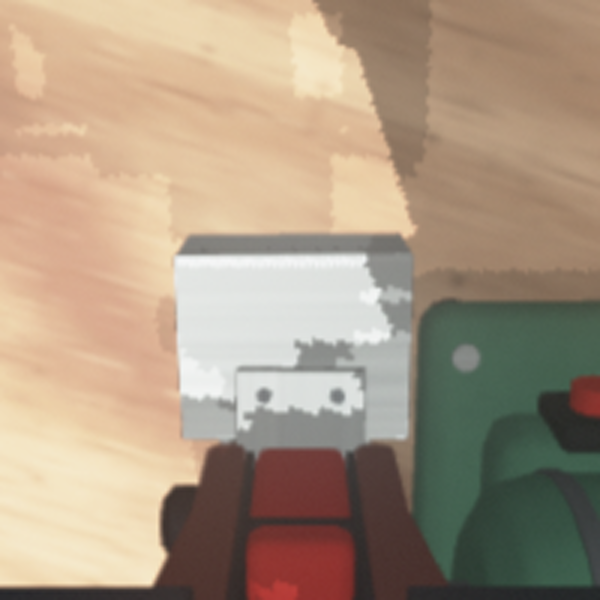

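The rest edge is at row 236.3, where 237.7 was predicted, so the edge is about 1.3 mm nearer. The gauge is centred to within 2 mm sideways. I'll correct and lower it.

>>> carry_out --series '[{"tx": 0.0018, "ty": -0.001, "tz": 0, "spin": 0}, {"tx": 0, "ty": 0, "tz": 0.008, "spin": 0}, {"tx": 0, "ty": 0, "tz": 0.008, "spin": 0}, {"tx": 0, "ty": 0, "tz": 0.004, "spin": 0}, {"tx": 0, "ty": 0, "tz": 0.003, "spin": 0}, {"tx": 0, "ty": 0, "tz": 0.003, "spin": 0}, {"tx": 0, "ty": 0, "tz": 0, "spin": 0}]'

```text
clock: 11.0
ee_pos: [0.5533, 0.158, 0.1477]
tool_rot: [-0.154, 0.988, 0.0, -0.0]
force: [-0.2, -0.3, -1.0]
finger_gap: 0.0177
grip_force: 20.0
```

>>> carry_out --series '[{"tx": 0, "ty": 0, "tz": 0.005, "spin": 0}, {"tx": 0, "ty": 0, "tz": 0.005, "spin": 0}, {"tx": 0, "ty": 0, "tz": 0.004, "spin": 0}, {"tx": 0, "ty": 0, "tz": 0.003, "spin": 0}, {"tx": 0, "ty": 0, "tz": 0, "spin": 0}]'

```text
clock: 11.5
ee_pos: [0.5533, 0.1579, 0.1307]
tool_rot: [-0.154, 0.988, 0.0, -0.0]
force: [-0.0, 0.1, -1.0]
finger_gap: 0.0178
grip_force: 20.0
```

>>> carry_out --series '[{"tx": 0, "ty": 0, "tz": 0.001, "spin": 0}, {"tx": 0, "ty": 0, "tz": 0.001, "spin": 0}, {"tx": 0, "ty": 0, "tz": 0.0005, "spin": 0}, {"tx": 0, "ty": 0, "tz": 0, "spin": 0}]'

```text
clock: 11.9
ee_pos: [0.5534, 0.158, 0.1287]
tool_rot: [-0.154, 0.988, -0.0, -0.0]
force: [0.4, 0.1, -2.1]
finger_gap: 0.018
grip_force: 20.0
```

>>> carry_out --series '[{"tx": 0, "ty": 0, "tz": 0.0005, "spin": 0}, {"tx": 0, "ty": 0, "tz": 0.0005, "spin": 0}, {"tx": 0, "ty": 0, "tz": 0, "spin": 0}, {"tx": 0, "ty": 0, "tz": 0, "spin": 0}]'

```text
clock: 12.3
ee_pos: [0.5535, 0.158, 0.1281]
tool_rot: [-0.154, 0.988, -0.0, 0.0]
force: [-2.4, -0.3, 5.6]
finger_gap: 0.0181
grip_force: 20.0
```

>>> carry_out --series '[{"tx": 0, "ty": 0, "tz": 0, "spin": 0}, {"tx": 0, "ty": 0, "tz": 0, "spin": 0}, {"tx": 0, "ty": 0, "tz": 0, "spin": 0}, {"tx": 0, "ty": 0, "tz": 0, "spin": 0}, {"tx": 0, "ty": 0, "tz": 0, "spin": 0}]' --grip 0.55

```text
clock: 12.8
ee_pos: [0.5534, 0.158, 0.1276]
tool_rot: [-0.154, 0.988, 0.0, 0.0]
force: [0.1, -0.1, 0.1]
finger_gap: 0.0394
grip_force: 0.0
```

>>> carry_out --series '[{"tx": 0, "ty": 0, "tz": -0.005, "spin": 0}, {"tx": 0, "ty": 0, "tz": -0.015, "spin": 0}, {"tx": 0, "ty": 0, "tz": -0.03, "spin": 0}, {"tx": 0, "ty": 0, "tz": -0.03, "spin": 0}, {"tx": 0, "ty": 0, "tz": -0.01, "spin": 0}, {"tx": 0, "ty": 0, "tz": 0, "spin": 0}]'

```text
clock: 13.4
ee_pos: [0.5544, 0.1586, 0.2199]
tool_rot: [-0.154, 0.988, 0.0, 0.002]
force: [0.6, 0.3, 0.6]
finger_gap: 0.0394
grip_force: 0.0
```

Run:
```python
from h import *
im,C=shot("wrist","w6"); delta([.5,.14,.1],197.6)
h=cv2.cvtColor(im,cv2.COLOR_BGR2HSV)
print("edge pred",proj(C,[.5691-.0012,.1641-.0004,.115]),"foot end/blade",proj(C,[.5535-.022*.953,.158-.022*.303,.119]),"front",proj(C,[.5691-.051*.953,.1641-.051*.303,.115]))
cv2.imwrite("pics/w6c.png",cv2.resize(im[90:290,184:384],(600,600),interpolation=2))
```

```text
clock 13.45 pos [0.5536 0.158  0.2182] yaw -162.32 spin 0.08 shift mm [ 56.7  -0.8 118.1] q [ 0.28  0.45 -0.87  1.76  0.38  1.11  1.16] F [-0.2  0.3 -0.8] gap 0.0395
edge pred [284.20583253 218.66760194] foot end/blade [283.09750617 180.38273141] front [284.349746   165.80580986]
```

View pics/w6c.png

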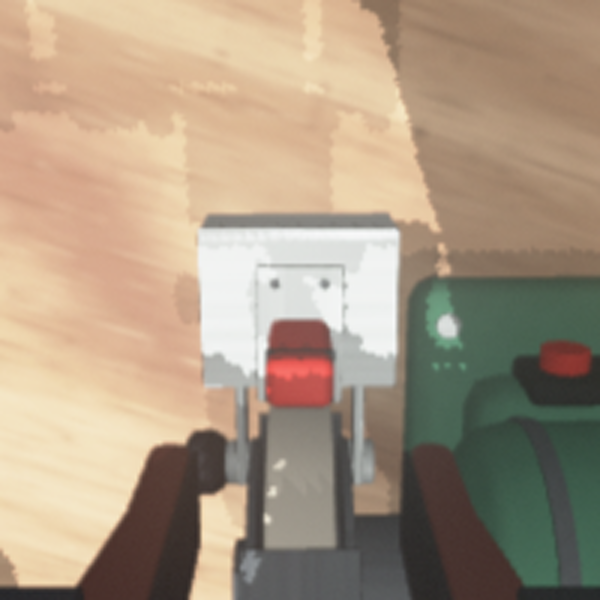

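The gauge stands flat on the right rest with its blade in the gap, and the rest's front edge is at row 166. Next I'll shut the fingers, move in front of the lip and go down.

>>> carry_out --series '[{"tx": 0.02, "ty": 0, "tz": 0, "spin": 0}, {"tx": 0.025, "ty": 0.001, "tz": 0, "spin": 0}, {"tx": 0.02, "ty": 0, "tz": 0, "spin": 0}, {"tx": 0, "ty": 0, "tz": 0.02, "spin": 0}, {"tx": 0, "ty": 0, "tz": 0.03, "spin": 0}, {"tx": 0, "ty": 0, "tz": 0.03, "spin": 0}, {"tx": 0, "ty": 0, "tz": 0.025, "spin": 0}, {"tx": 0, "ty": 0, "tz": 0.013, "spin": 0}, {"tx": 0, "ty": 0, "tz": 0, "spin": 0}, {"tx": 0, "ty": 0, "tz": 0, "spin": 0}]' --grip 1

```text
clock: 14.45
ee_pos: [0.4912, 0.1395, 0.0999]
tool_rot: [-0.154, 0.988, 0.0, -0.0]
force: [-0.7, -0.3, -0.0]
finger_gap: 0.0007
grip_force: 0.0
```

>>> carry_out --series '[{"tx": -0.006, "ty": 0, "tz": 0, "spin": 0}, {"tx": -0.005, "ty": 0, "tz": 0, "spin": 0}, {"tx": -0.003, "ty": 0, "tz": 0, "spin": 0}, {"tx": -0.001, "ty": 0, "tz": 0, "spin": 0}, {"tx": -0.001, "ty": 0, "tz": 0, "spin": 0}, {"tx": -0.001, "ty": 0, "tz": 0, "spin": 0}, {"tx": -0.001, "ty": 0, "tz": 0, "spin": 0}]'

```text
clock: 15.15
ee_pos: [0.5083, 0.1446, 0.0996]
tool_rot: [-0.154, 0.988, -0.0, -0.0]
force: [-0.6, -0.8, 0.3]
finger_gap: 0.0004
grip_force: 0.0
```

>>> carry_out --series '[{"tx": -0.001, "ty": 0, "tz": 0, "spin": 0}, {"tx": -0.001, "ty": 0, "tz": 0, "spin": 0}, {"tx": 0, "ty": 0, "tz": 0, "spin": 0}]'

```text
clock: 15.45
ee_pos: [0.5102, 0.1453, 0.0996]
tool_rot: [-0.154, 0.988, 0.0, -0.0]
force: [1.2, -0.2, 0.8]
finger_gap: 0.0004
grip_force: 0.0
```

>>> carry_out --series '[{"tx": -0.001, "ty": 0, "tz": 0, "spin": 0}, {"tx": -0.001, "ty": 0, "tz": 0, "spin": 0}, {"tx": 0, "ty": 0, "tz": 0, "spin": 0}]'

```text
clock: 15.75
ee_pos: [0.5107, 0.1455, 0.0994]
tool_rot: [-0.154, 0.988, -0.001, -0.001]
force: [-4.6, -1.9, 4.2]
finger_gap: 0.0004
grip_force: 2.7
```

>>> carry_out --series '[{"tx": -0.001, "ty": 0, "tz": 0, "spin": 0}, {"tx": -0.001, "ty": 0, "tz": 0, "spin": 0}, {"tx": 0, "ty": 0, "tz": 0, "spin": 0}]'

```text
clock: 16.05
ee_pos: [0.5125, 0.146, 0.0994]
tool_rot: [-0.154, 0.988, -0.001, -0.002]
force: [-5.3, -2.0, 5.5]
finger_gap: 0.0008
grip_force: 2.8
```

>>> carry_out --series '[{"tx": -0.001, "ty": 0, "tz": 0, "spin": 0}, {"tx": -0.001, "ty": 0, "tz": 0, "spin": 0}, {"tx": 0, "ty": 0, "tz": 0, "spin": 0}]'

```text
clock: 16.35
ee_pos: [0.5144, 0.1466, 0.0994]
tool_rot: [-0.154, 0.988, -0.001, -0.002]
force: [-5.8, -2.3, 4.5]
finger_gap: 0.0004
grip_force: 2.8
```

>>> carry_out --series '[{"tx": -0.001, "ty": 0, "tz": 0, "spin": 0}, {"tx": 0, "ty": 0, "tz": 0, "spin": 0}]'

```text
clock: 16.55
ee_pos: [0.5153, 0.1469, 0.0994]
tool_rot: [-0.154, 0.988, -0.001, -0.002]
force: [-6.3, -2.1, 5.1]
finger_gap: 0.0006
grip_force: 3.0
```

>>> carry_out --series '[{"tx": -0.001, "ty": 0, "tz": 0, "spin": 0}, {"tx": 0, "ty": 0, "tz": 0, "spin": 0}]'

```text
clock: 16.75
ee_pos: [0.5155, 0.147, 0.0993]
tool_rot: [-0.154, 0.988, -0.001, -0.002]
force: [-7.4, -1.5, 5.9]
finger_gap: 0.0007
grip_force: 4.2
```

>>> carry_out --series '[{"tx": -0.001, "ty": 0, "tz": 0, "spin": 0}, {"tx": 0, "ty": 0, "tz": 0, "spin": 0}]'

```text
clock: 16.95
ee_pos: [0.5155, 0.147, 0.0992]
tool_rot: [-0.154, 0.988, -0.001, -0.003]
force: [-11.2, -3.0, 9.7]
finger_gap: 0.0004
grip_force: 5.7
```

>>> carry_out --series '[{"tx": 0.002, "ty": 0, "tz": 0, "spin": 0}, {"tx": 0.005, "ty": 0, "tz": 0, "spin": 0}, {"tx": 0.015, "ty": 0, "tz": 0, "spin": 0}, {"tx": 0, "ty": 0, "tz": -0.03, "spin": 0}, {"tx": 0, "ty": 0, "tz": -0.04, "spin": 0}, {"tx": 0, "ty": 0, "tz": -0.04, "spin": 0}, {"tx": 0, "ty": 0, "tz": -0.01, "spin": 0}]'

```text
clock: 17.65
ee_pos: [0.5001, 0.1427, 0.2239]
tool_rot: [-0.154, 0.988, 0.0, 0.004]
force: [0.5, 0.5, 0.3]
finger_gap: 0.0006
grip_force: 0.0
```

>>> carry_out --series '[{"tx": -0.02, "ty": 0, "tz": 0, "spin": 0}, {"tx": -0.02, "ty": 0, "tz": 0, "spin": 0}, {"tx": -0.017, "ty": 0, "tz": 0, "spin": 0}, {"tx": 0, "ty": 0, "tz": 0, "spin": 0}, {"tx": 0, "ty": 0, "tz": 0, "spin": 0}, {"tx": 0, "ty": 0, "tz": 0, "spin": 0}]' --grip 0.4

```text
clock: 18.25
ee_pos: [0.5512, 0.1585, 0.2193]
tool_rot: [-0.154, 0.988, -0.0, -0.0]
force: [0.5, 0.3, -0.0]
finger_gap: 0.0447
grip_force: 0.0
```

```bash
cat >> h.py <<'E'
def redtop(im,C,zt,near):
    """box of the handle's bright top face, on plane zt"""
    h=cv2.cvtColor(im,cv2.COLOR_BGR2HSV);p=proj(C,near).astype(int)
    m=np.zeros(im.shape[:2],np.uint8);w=45
    a=((h[...,0]<8)|(h[...,0]>172))&(h[...,1]>150)&(h[...,2]>150)
    m[p[1]-w:p[1]+w,p[0]-w:p[0]+w]=a[p[1]-w:p[1]+w,p[0]-w:p[0]+w]
    k=max(cv2.findContours(m,0,1)[0],key=cv2.contourArea);x,y,w,hh=cv2.boundingRect(k);print("red",x,y,w,hh,"area",cv2.contourArea(k))
    r=cv2.minAreaRect(k);print("angle",r[2]);q=[onz(C,(x+w/2-.0,v),zt) for v in(y,y+hh)];print("handle x-",q[0].round(4),"x+",q[1].round(4),"len",np.linalg.norm(q[1]-q[0]).round(4),"mid",((q[0]+q[1])/2).round(4));return (q[0]+q[1])/2
E
python3 - <<'E'
from h import *
im0=cv2.imread("pics/w6.png");K,R,o=cam("wrist")
im,C=shot("wrist","w7"); s=status.observe()
g=redtop(im,C,.161,[.555,.1585,.161]); delta([g[0],g[1],.128],197.6)
C0=(C[0],C[1],C[2]+np.array([.5536,.158,.2182])-s["ee_pos"]); print("before:");redtop(im0,C0,.161,[.555,.1585,.161])
E
```

```text
red 273 225 18 9 area 89.5
angle 90.0
handle x- [0.5539 0.1583 0.161 ] x+ [0.5611 0.1605 0.161 ] len 0.0075 mid [0.5575 0.1594 0.161 ]
clock 18.3 pos [0.5513 0.1584 0.2195] yaw -162.28 spin 0.12 shift mm [-6.2 -0.9 91.5] q [ 0.28  0.45 -0.88  1.76  0.38  1.11  1.16] F [0.7 0.4 0.6] gap 0.0494
before:
red 274 210 20 7 area 92.0
angle 90.0
handle x- [0.5436 0.1555 0.161 ] x+ [0.549  0.1572 0.161 ] len 0.0056 mid [0.5463 0.1563 0.161 ]
```

Run:
```python
from h import *
s=status.observe();C=cam("wrist",s)
for f,pos in(("w6",[.5540,.1583,.2190]),("w7",s["ee_pos"])):
    im=cv2.imread(f"pics/{f}.png");c=(C[0],C[1],C[2]+np.array(pos)-s["ee_pos"])
    h=cv2.cvtColor(im,cv2.COLOR_BGR2HSV);m=(((h[...,0]<6)|(h[...,0]>174))&(h[...,1]>170)&(h[...,2]>60)).astype(np.uint8);m[:,:262]=0;m[:,305:]=0;m[:185]=0;m[255:]=0
    k=max(cv2.findContours(m,0,1)[0],key=cv2.contourArea);x,y,w,hh=cv2.boundingRect(k);print(f,x,y,w,hh)
    e=onz(c,(x+w/2,y+hh-.5),.161);b=onz(c,(x+w/2,y),.119);ex=np.array([.953,.303,0]);print("from x+ edge",(e-.007*ex).round(4),"from base x-",(b+.007*ex).round(4))
```

```text
Traceback (most recent call last):
ValueError: max() iterable argument is empty
```

Run:
```python
from h import *
s=status.observe();C=cam("wrist",s)
for f,pos in(("w6",[.5540,.1583,.2190]),("w7",s["ee_pos"])):
    im=cv2.imread(f"pics/{f}.png");c=(C[0],C[1],C[2]+np.array(pos)-s["ee_pos"])
    col=im[190:250,278:286].astype(int).mean(1)
    print(f,[f"{190+i}:{int(r[2])},{int(r[1])}" for i,r in enumerate(col) if i%2==0 or i>26])
```

```text
w6 ['190:221,224', '192:221,223', '194:221,224', '196:175,157', '198:136,81', '200:137,81', '202:137,81', '204:135,79', '206:105,77', '208:134,78', '210:215,87', '212:242,103', '214:241,107', '216:204,89', '217:192,85', '218:189,84', '219:189,84', '220:187,82', '221:187,83', '222:184,80', '223:180,79', '224:165,77', '225:136,87', '226:125,110', '227:127,121', '228:129,124', '229:131,125', '230:132,127', '231:133,128', '232:135,129', '233:137,131', '234:138,132', '235:139,133', '236:141,135', '237:142,136', '238:143,137', '239:144,138', '240:146,140', '241:148,142', '242:150,144', '243:157,151', '244:161,155', '245:159,152', '246:156,150', '247:156,150', '248:156,150', '249:156,150']
w7 ['190:240,242', '192:234,236', '194:222,225', '196:221,224', '198:220,223', '200:220,223', '202:220,223', '204:218,219', '206:153,113', '208:135,79', '210:134,78', '212:126,77', '214:120,75', '216:99,74', '217:95,73', '218:112,73', '219:125,73', '220:143,75', '221:160,77', '222:171,79', '223:183,82', '224:191,85', '225:192,85', '226:192,84', '227:191,83', '228:190,83', '229:190,82', '230:188,80', '231:187,80', '232:185,79', '233:183,77', '234:171,77', '235:151,91', '236:139,119', '237:137,130', '238:138,132', '239:139,134', '240:141,135', '241:141,136', '242:143,137', '243:144,138', '244:146,140', '245:147,142', '246:149,143', '247:150,145', '248:152,146', '249:153,147']
```

Run:
```python
from h import *
s=status.observe();C=cam("wrist",s);ex=np.array([.953,.303,0])
for f,pos,b,t in(("w6",[.5540,.1583,.2190],196.5,225.2),("w7",s["ee_pos"],205.7,235.2)):
    c=(C[0],C[1],C[2]+np.array(pos)-s["ee_pos"])
    print(f,(onz(c,(282,b),.119)+.007*ex).round(4),(onz(c,(282,t),.161)-.007*ex).round(4))
delta([.5575,.159,.128],197.6)
```

```text
w6 [0.5526 0.1565 0.119 ] [0.55  0.156 0.161]
w7 [0.5583 0.1593 0.119 ] [0.5555 0.1587 0.161 ]
clock 18.3 pos [0.5513 0.1584 0.2195] yaw -162.28 spin 0.12 shift mm [-6.1 -1.3 91.5] q [ 0.28  0.45 -0.88  1.76  0.38  1.11  1.16] F [0.7 0.4 0.6] gap 0.0494
```

>>> carry_out --series '[{"tx": -0.007, "ty": -0.001, "tz": 0, "spin": 0}, {"tx": 0, "ty": 0, "tz": 0.03, "spin": 0}, {"tx": 0, "ty": 0, "tz": 0.03, "spin": 0}, {"tx": 0, "ty": 0, "tz": 0.02, "spin": 0}, {"tx": 0, "ty": 0, "tz": 0.01, "spin": 0}, {"tx": 0, "ty": 0, "tz": 0, "spin": 0}, {"tx": 0, "ty": 0, "tz": 0, "spin": 0}]'

```text
clock: 19.0
ee_pos: [0.5597, 0.1602, 0.1305]
tool_rot: [-0.154, 0.988, 0.0, 0.001]
force: [-0.3, -0.1, 0.4]
finger_gap: 0.0527
grip_force: 0.0
```

>>> carry_out --series '[{"tx": 0.0013, "ty": 0, "tz": 0.001, "spin": 0}, {"tx": 0, "ty": 0, "tz": 0, "spin": 0}, {"tx": 0, "ty": 0, "tz": 0, "spin": 0}, {"tx": 0, "ty": 0, "tz": 0, "spin": 0}, {"tx": 0, "ty": 0, "tz": 0, "spin": 0}, {"tx": 0, "ty": 0, "tz": 0, "spin": 0}, {"tx": 0, "ty": 0, "tz": 0, "spin": 0}, {"tx": 0, "ty": 0, "tz": 0, "spin": 0}, {"tx": 0, "ty": 0, "tz": 0, "spin": 0}, {"tx": 0, "ty": 0, "tz": 0, "spin": 0}]' --grip 1 --force 25

```text
clock: 20.0
ee_pos: [0.558, 0.1594, 0.1289]
tool_rot: [-0.154, 0.988, -0.0, 0.0]
force: [-1.5, -1.1, 4.1]
finger_gap: 0.0178
grip_force: 25.0
```

>>> carry_out --series '[{"tx": 0, "ty": 0, "tz": -0.001, "spin": 0}, {"tx": 0, "ty": 0, "tz": -0.002, "spin": 0}, {"tx": 0, "ty": 0, "tz": -0.003, "spin": 0}, {"tx": 0, "ty": 0, "tz": -0.003, "spin": 0}]'

```text
clock: 20.4
ee_pos: [0.5579, 0.1595, 0.1376]
tool_rot: [-0.154, 0.988, 0.0, -0.0]
force: [2.4, 0.9, -5.8]
finger_gap: 0.0179
grip_force: 25.0
```

>>> carry_out --series '[{"tx": 0, "ty": 0, "tz": -0.003, "spin": 0}, {"tx": 0, "ty": 0, "tz": -0.004, "spin": 0}, {"tx": 0, "ty": 0, "tz": -0.004, "spin": 0}, {"tx": 0, "ty": 0, "tz": -0.005, "spin": 0}, {"tx": 0, "ty": 0, "tz": -0.006, "spin": 0}, {"tx": 0, "ty": 0, "tz": 0, "spin": 0}]'

```text
clock: 21.0
ee_pos: [0.5579, 0.1597, 0.1609]
tool_rot: [-0.154, 0.988, -0.0, 0.0]
force: [-0.3, 1.8, -0.2]
finger_gap: 0.0178
grip_force: 25.0
```

>>> carry_out --series '[{"tx": 0, "ty": 0, "tz": -0.02, "spin": 0}, {"tx": 0, "ty": 0, "tz": -0.04, "spin": 0}, {"tx": 0, "ty": 0, "tz": -0.04, "spin": 0}, {"tx": 0, "ty": 0, "tz": -0.04, "spin": 0}, {"tx": 0, "ty": 0, "tz": -0.02, "spin": 0}, {"tx": 0, "ty": 0, "tz": 0, "spin": 0}, {"tx": 0, "ty": 0, "tz": 0, "spin": 0}]'

```text
clock: 21.7
ee_pos: [0.5574, 0.1592, 0.319]
tool_rot: [-0.154, 0.988, -0.0, -0.0]
force: [-0.9, -1.0, -2.4]
finger_gap: 0.0179
grip_force: 25.0
```

Run:
```python
from h import *
im,C=shot("wrist","w8"); delta([.5755,-.1990,.25],180.6)
g=im.astype(int).mean(2)
a=cv2.imread("pics/w4.png").astype(int)
for n,i in(("w4",a),("w8",im.astype(int))):
    print(n,[f"{r}:{int(i[r,268:300].mean())}" for r in range(206,222)])
    m=((cv2.cvtColor(i.astype(np.uint8),cv2.COLOR_BGR2HSV)[...,1]<45)&(i[...,2]>110));print([ (r,np.where(m[r,250:320])[0][[0,-1]]+250) for r in(216,219,226)])
e=proj(C,[.568,.164,.115]);print("old edge",e)
c=int(e[0])-15;print([f"{r}:"+",".join(str(v) for v in im[r,c-3:c+4].mean(0).astype(int)) for r in range(int(e[1])-6,int(e[1])+16)])
# left rest edge + right rest edge via bright mask
h=cv2.cvtColor(im,cv2.COLOR_BGR2HSV);m=((h[...,1]<25)&(h[...,2]>200)).astype(np.uint8)
for k in cv2.findContours(m,0,1)[0]:
    if cv2.contourArea(k)>600: print(cv2.boundingRect(k),cv2.minAreaRect(k))
```

```text
clock 21.75 pos [0.557  0.1589 0.3181] yaw -162.3 spin 17.1 shift mm [ -14.9 -358.    68.5] q [ 0.32  0.38 -0.92  1.62  0.31  1.3   1.23] F [ 0.  -0.1 -1.8] gap 0.0177
w4 ['206:87', '207:121', '208:147', '209:140', '210:126', '211:114', '212:104', '213:105', '214:122', '215:130', '216:131', '217:131', '218:131', '219:126', '220:118', '221:115']
[(216, array([263, 304])), (219, array([263, 304])), (226, array([263, 304]))]
w8 ['206:140', '207:138', '208:139', '209:140', '210:140', '211:139', '212:129', '213:136', '214:194', '215:217', '216:219', '217:219', '218:219', '219:211', '220:198', '221:191']
[(216, array([262, 305])), (219, array([263, 305])), (226, array([263, 304]))]
old edge [284.59003703 190.07338488]
['184:242,243,242', '185:241,242,241', '186:240,241,239', '187:240,241,239', '188:241,242,241', '189:241,242,241', '190:241,242,241', '191:242,243,242', '192:242,243,242', '193:241,242,240', '194:206,212,214', '195:168,182,198', '196:168,185,205', '197:169,185,205', '198:168,184,204', '199:167,183,204', '200:168,184,204', '201:167,184,205', '202:164,182,203', '203:162,180,202', '204:158,174,194', '205:152,163,173']
(444, 155, 55, 65) ((471.0, 187.0), (64.0, 54.0), 90.0)
(259, 154, 50, 58) ((284.2777099609375, 182.2758026123047), (56.321231842041016, 49.361385345458984), 87.95458984375)
(351, 45, 92, 17) ((396.5359191894531, 53.31768035888672), (91.08445739746094, 14.243444442749023), 3.012787342071533)
(120, 0, 48, 124) ((143.178466796875, 61.149635314941406), (46.25175476074219, 123.10240936279297), 0.9877604246139526)
```

>>> carry_out --series '[{"tx": 0, "ty": 0, "tz": 0, "spin": 5.7}, {"tx": 0, "ty": 0, "tz": 0, "spin": 5.7}, {"tx": 0, "ty": 0, "tz": 0, "spin": 5.7}, {"tx": -0.0015, "ty": -0.0295, "tz": 0, "spin": 0}, {"tx": -0.0015, "ty": -0.0295, "tz": 0, "spin": 0}, {"tx": -0.0015, "ty": -0.0295, "tz": 0, "spin": 0}, {"tx": -0.0015, "ty": -0.0295, "tz": 0, "spin": 0}, {"tx": -0.0015, "ty": -0.0295, "tz": 0, "spin": 0}, {"tx": -0.0015, "ty": -0.0295, "tz": 0, "spin": 0}, {"tx": -0.0015, "ty": -0.0295, "tz": 0, "spin": 0}, {"tx": -0.0015, "ty": -0.0295, "tz": 0, "spin": 0}, {"tx": -0.0015, "ty": -0.0295, "tz": 0, "spin": 0}, {"tx": -0.0015, "ty": -0.0295, "tz": 0, "spin": 0}, {"tx": -0.0015, "ty": -0.0295, "tz": 0, "spin": 0}, {"tx": -0.0015, "ty": -0.0295, "tz": 0, "spin": 0}, {"tx": 0, "ty": 0, "tz": 0.03, "spin": 0}, {"tx": 0, "ty": 0, "tz": 0.04, "spin": 0}, {"tx": 0, "ty": 0, "tz": 0.04, "spin": 0}, {"tx": 0, "ty": 0, "tz": 0.04, "spin": 0}, {"tx": 0, "ty": 0, "tz": 0, "spin": 0}]'

```text
clock: 23.75
ee_pos: [0.5743, -0.1937, 0.1624]
tool_rot: [-0.006, 1.0, 0.002, -0.006]
force: [-0.3, -0.6, -1.9]
finger_gap: 0.0179
grip_force: 25.0
```

>>> carry_out --series '[{"tx": 0, "ty": 0, "tz": 0.02, "spin": 0}, {"tx": 0, "ty": 0, "tz": 0, "spin": 0}, {"tx": 0, "ty": 0, "tz": 0, "spin": 0}]'

```text
clock: 24.05
ee_pos: [0.5798, -0.1943, 0.1506]
tool_rot: [-0.005, 1.0, 0.0, 0.0]
force: [0.4, -0.6, -0.3]
finger_gap: 0.0182
grip_force: 25.0
```

Run:
```python
from h import *
im,C=shot("wrist","w9"); delta([.579,-.1992,.0515],180.6)
for n,X in(("nearL",[.5485,-.2657,.038]),("nearR",[.5475,-.1254,.038]),("nearmid",[.548,-.17,.038]),("farR mid",[.593,-.15,.038])): print(n,proj(C,X).round(1))
p=proj(C,[.548,-.16,.038]).astype(int);c=p[0]
print(c,[f"{r}:"+",".join(str(v) for v in im[r,c-3:c+4].mean(0).astype(int)) for r in range(p[1]-12,p[1]+60,2)])
```

```text
clock 24.1 pos [ 0.5803 -0.1944  0.1511] yaw -179.4 spin 0.0 shift mm [ 1.4 -4.8 99.6] q [ 0.72  0.54 -0.68  1.75  0.39  1.    1.48] F [-0.1  0.2 -0.7] gap 0.0182
nearL [205.7 168.3]
nearR [359.2 168.9]
nearmid [310.4 168.9]
farR mid [329.5 215.6]
321 ['157:175,214,237', '159:171,209,234', '161:101,130,161', '163:99,129,161', '165:105,139,173', '167:169,222,242', '169:162,219,242', '171:165,223,244', '173:169,225,244', '175:173,226,244', '177:175,227,244', '179:178,229,245', '181:161,218,242', '183:161,219,242', '185:147,205,237', '187:146,205,237', '189:152,214,241', '191:122,168,211', '193:124,170,213', '195:123,168,209', '197:120,164,202', '199:140,185,218', '201:143,188,220', '203:120,162,200', '205:106,146,184', '207:108,148,186', '209:114,155,193', '211:127,170,207', '213:118,149,182', '215:117,144,176', '217:116,143,175', '219:113,140,172', '221:115,141,173', '223:119,146,178', '225:121,148,179', '227:123,150,181']
```

>>> carry_out --series '[{"tx": 0.002, "ty": -0.0045, "tz": 0, "spin": 0}, {"tx": 0, "ty": 0, "tz": 0.02, "spin": 0}, {"tx": 0, "ty": 0, "tz": 0.025, "spin": 0}, {"tx": 0, "ty": 0, "tz": 0.015, "spin": 0}, {"tx": 0, "ty": 0, "tz": 0.005, "spin": 0}, {"tx": 0, "ty": 0, "tz": 0, "spin": 0}, {"tx": 0, "ty": 0, "tz": 0, "spin": 0}]'

```text
clock: 24.8
ee_pos: [0.5784, -0.1989, 0.0857]
tool_rot: [-0.005, 1.0, -0.0, 0.001]
force: [-0.4, -0.1, -0.2]
finger_gap: 0.0175
grip_force: 25.0
```

>>> carry_out --series '[{"tx": 0, "ty": 0, "tz": 0.005, "spin": 0}, {"tx": 0, "ty": 0, "tz": 0.004, "spin": 0}, {"tx": 0, "ty": 0, "tz": 0.004, "spin": 0}, {"tx": 0, "ty": 0, "tz": 0, "spin": 0}]'

```text
clock: 25.2
ee_pos: [0.5772, -0.1988, 0.071]
tool_rot: [-0.005, 1.0, 0.0, -0.0]
force: [-0.1, 0.6, -1.2]
finger_gap: 0.0182
grip_force: 25.0
```

>>> carry_out --series '[{"tx": -0.0005, "ty": 0, "tz": 0.005, "spin": 0}, {"tx": 0, "ty": 0, "tz": 0.005, "spin": 0}, {"tx": 0, "ty": 0, "tz": 0.004, "spin": 0}, {"tx": 0, "ty": 0, "tz": 0.002, "spin": 0}, {"tx": 0, "ty": 0, "tz": 0, "spin": 0}]'

```text
clock: 25.7
ee_pos: [0.5779, -0.1988, 0.0552]
tool_rot: [-0.005, 1.0, 0.0, -0.0]
force: [0.5, 0.1, -1.9]
finger_gap: 0.0178
grip_force: 25.0
```

>>> carry_out --series '[{"tx": 0, "ty": 0, "tz": 0.001, "spin": 0}, {"tx": 0, "ty": 0, "tz": 0.001, "spin": 0}, {"tx": 0, "ty": 0, "tz": 0, "spin": 0}]'

```text
clock: 26.0
ee_pos: [0.5781, -0.1989, 0.0537]
tool_rot: [-0.005, 1.0, -0.0, 0.0]
force: [0.5, 0.4, -0.8]
finger_gap: 0.0182
grip_force: 25.0
```

>>> carry_out --series '[{"tx": 0, "ty": 0, "tz": 0.001, "spin": 0}, {"tx": 0, "ty": 0, "tz": 0.0005, "spin": 0}, {"tx": 0, "ty": 0, "tz": 0, "spin": 0}]'

```text
clock: 26.3
ee_pos: [0.5781, -0.1989, 0.0521]
tool_rot: [-0.005, 1.0, 0.0, -0.0]
force: [0.0, 0.1, -2.0]
finger_gap: 0.0178
grip_force: 25.0
```

>>> carry_out --series '[{"tx": 0, "ty": 0, "tz": 0.0005, "spin": 0}, {"tx": 0, "ty": 0, "tz": 0, "spin": 0}, {"tx": 0, "ty": 0, "tz": 0, "spin": 0}]'

```text
clock: 26.6
ee_pos: [0.5782, -0.1989, 0.0519]
tool_rot: [-0.005, 1.0, -0.0, 0.0]
force: [-1.8, 0.8, 2.0]
finger_gap: 0.0177
grip_force: 25.0
```

>>> carry_out --series '[{"tx": 0, "ty": 0, "tz": 0, "spin": 0}, {"tx": 0, "ty": 0, "tz": 0, "spin": 0}, {"tx": 0, "ty": 0, "tz": 0, "spin": 0}, {"tx": 0, "ty": 0, "tz": 0, "spin": 0}, {"tx": 0, "ty": 0, "tz": 0, "spin": 0}, {"tx": 0, "ty": 0, "tz": 0, "spin": 0}]' --grip 0.5

```text
clock: 27.2
ee_pos: [0.5781, -0.1989, 0.0517]
tool_rot: [-0.005, 1.0, -0.0, 0.0]
force: [-0.3, -0.4, -0.2]
finger_gap: 0.0439
grip_force: 0.0
```

>>> carry_out --series '[{"tx": 0, "ty": 0, "tz": -0.005, "spin": 0}, {"tx": 0, "ty": 0, "tz": -0.02, "spin": 0}, {"tx": 0, "ty": 0, "tz": -0.035, "spin": 0}, {"tx": 0, "ty": 0, "tz": -0.04, "spin": 0}, {"tx": 0, "ty": 0, "tz": -0.02, "spin": 0}, {"tx": 0, "ty": 0, "tz": 0, "spin": 0}, {"tx": 0, "ty": 0, "tz": 0, "spin": 0}]'

```text
clock: 27.9
ee_pos: [0.5779, -0.199, 0.1716]
tool_rot: [-0.005, 1.0, -0.0, 0.0]
force: [0.5, -0.7, -0.0]
finger_gap: 0.0439
grip_force: 0.0
```

Run:
```python
from h import *
im,C=shot("wrist","w10"); delta([.5782,-.1989,.16],180.6)
h=cv2.cvtColor(im,cv2.COLOR_BGR2HSV);p=proj(C,[.575,-.199,.042]).astype(int);print(p)
x0,y0=p[0]-50,p[1]-60;hc=h[y0:y0+110,x0:x0+100]
red=((hc[...,0]<8)|(hc[...,0]>172))&(hc[...,1]>140)&(hc[...,2]>50);gray=(hc[...,1]<60)&(hc[...,2]>90)
for n,m,z in(("red",red,.084),("foot",gray,.042)):
    k=max(cv2.findContours(m.astype(np.uint8),0,1)[0],key=cv2.contourArea);x,y,w,hh=cv2.boundingRect(k);print(n,x+x0,y+y0,w,hh,cv2.minAreaRect(k)[2],onz(C,(x+x0,y+y0),z).round(4),onz(C,(x+x0+w,y+y0+hh),z).round(4))
c=proj(C,[.57,-.16,.038]).astype(int);print([f"{r}:"+",".join(str(v) for v in im[r,c[0]-3:c[0]+4].mean(0).astype(int)) for r in range(c[1]-34,c[1]+34,3)])
```

```text
clock 27.95 pos [ 0.5774 -0.1989  0.1707] yaw -179.41 spin -0.01 shift mm [-0.9  0.  10.7] q [ 0.74  0.51 -0.69  1.73  0.37  1.03  1.5 ] F [-0.1 -0.6 -0.9] gap 0.0437
[283 194]
red 275 201 19 15 90.0 [ 0.5697 -0.2064  0.084 ] [ 0.5831 -0.1898  0.084 ]
foot 271 171 37 45 90.0 [ 0.5517 -0.2115  0.042 ] [ 0.5976 -0.1739  0.042 ]
['154:177,215,236', '157:175,213,236', '160:98,126,154', '163:105,137,168', '166:190,237,246', '169:185,237,247', '172:194,240,247', '175:200,241,247', '178:183,235,246', '181:178,231,246', '184:159,219,243', '187:165,224,244', '190:126,172,213', '193:119,161,199', '196:143,186,219', '199:119,160,196', '202:107,146,183', '205:118,159,196', '208:125,157,190', '211:119,146,177', '214:115,141,173', '217:118,145,176', '220:122,149,180']
```

```bash
python3 -c "
from plant import workorder
print(workorder.close_job())"
```

```text
the job is handed in; nothing more can be done
None
```

I found the right (off-white wheel) rest had slipped, pushed it in until it nipped the blade, set the gauge back on the pine block with its blade over the +x edge, and handed the job in at about 28 s; I picked that rest from the camera view and the gauge slid fully down there, so I did not try the left one.

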